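Slide the mould pile into the press

ROBOT

A 6-joint arm with a two-finger parallel gripper is mounted at the origin on the work surface. World frame = base frame: x ahead of the robot, y to its left, z up, the work surface at z = 0. Lengths are in m, angles in rad, forces in N, time in s.
With the tool pointing down it reaches from about 0.4 to 0.825 m from the base axis. Payload 7 kg.
Tool frame: the origin (TCP) lies midway between the tips of the shut fingers; the grasp point (between the pads) lies 19 mm behind it; z points along the fingers, x is the direction in which the jaws open and shut, and the axes are right-handed (so a half turn about z gives the same grasp; the last joint's range is limited). The gripper opens to 88 mm and grips with 3 to 60 N. Pads are 19 mm wide; open, the fingers measure 130 mm over their backs; the gripper's body (78 mm by 193 mm) begins 47 mm behind the grasp point.
Start: joints at [1.55, 0.359, 0.012, 0, -1.224, -0.288], TCP at [0.205, 0.643, 0.227] pointing down, gripper open.
Joint ranges: [-3.07, 3.07], [-1.43, 2.12], [-1.02, 1.25], [-3.03, 1.67], [-3.05, -0], [-3.03, 3.03]. Speed limits (rad/s): [2.39, 2.39, 3.01, 3.14, 3.14, 3.14].

INTERFACE

Orientations are given as [roll, pitch, yaw] about the fixed x, y, z axes, in that order (R = Rz(yaw) Ry(pitch) Rx(roll)).
In Python, from station import status, eyes, workorder gives the robot as it stands.
- The arm moves only by the shell command python3 -m jog 'ROWS' [OPENING] [FORCE]. ROWS is JSON, a list of rows, each a list of 6 numbers: the shift along the world's x, y, z in mm, then the turn, a rotation vector about the world's x, y, z in rad. A call has 1 to 12 rows; each row shifts and turns the pose as measured when the row begins; what a row does not reach is not made up. A row lasts 1/10 s, in which the tool goes at most 50 mm and 8.59 degrees, less where a joint would pass 70% of its speed; a pose out of reach is approached as far as the arm can. A call with a gripper value outside its range is refused whole. OPENING is the opening, from 0 (shut) to 1 (fully open), set as the call begins (- or left out, the last holds). The fingers move at their own pace and stop on an object; FORCE is the grip in N (left out, the last holds). Time passes only in rows, so rows that do not move let the fingers close. It gives the time, the measured TCP pose, the force and the opening at its end, in the units of the state.
- status.get_state(): the state, without advancing time (a new reading comes with each control period).
- eyes.grab_frame(name): name is "scene" or "side" or "wrist"; returns the picture (420x560x3 uint8, blue, green, red); there is no depth.
- eyes.calibration(name): a dict with "camera_matrix" (3x3 intrinsics, pixels), "cam_to_world" (4x4, takes a point from camera to world coordinates); the wrist camera has in their place "hand_eye" (4x4, takes a point from camera to tool coordinates, whose origin is the TCP and whose axes are the tool frame's). Camera axes: x right, y up, looking along -z (the intrinsics and any distortion apply to the point x, -y, -z); pixel columns grow to the right and rows downward; lengths in m; the calibration is good to about 2 mm. A picture is of the moment at which its call begins: read the wrist's pose just before it. calibration takes no time and is no camera call.
- workorder.job_done(): hands the job in, once; it reports no verdict.
The state is a dict: "t": time; "q": joint angles; "qd": joint speeds; "joint_efforts": joint torques, N m; "eef_pos": TCP position; "ee_rot": TCP orientation; "force": force on the tool from outside, world axes, zero at the start; "moment": the same for the moment, N m; "width": finger opening in m.
Only numpy, scipy, OpenCV 4.12 (cv2) and the standard library are available. Lean on these libraries where they do the work, as an engineer would, in place of code of your own. Each camera call takes 0.05 s, during which the arm holds its last target. There are 200 camera calls.

TASK

Slide the tall, heavy pile of moulds along the bench and into the loading bay of the press, between the two wooden guides and squarely up against the wooden back stop, then move clear of it. Push it only low down, near its base, so that it slides without rocking: do not push on its upper half, lift it or tip it. Leave everything else on the bench where it is.

Things in the scene. Friction and masses are not known exactly. Their poses are not given: they have to be found in the camera images.
- pile: Tall rigid pile of strapped black and grey moulds on a pale base board, loose, 1.8 to 2.6 kg; 9 to 19 N slide it; pushed over 60 mm up it may tip. Origin on its underside below the moulds' middle; x the way it enters the press (away from the robot), y left, z up. Moulds: x -40 to 40, y -65 to 65 mm. Starts 165 to 190 mm short of home, up to 65 mm to either side, turned up to 9 degrees
- pile_edge (a point): middle of the pile's base-board edge on the robot's side, half-way up the board (at x -80, z 14 mm of the pile). The board is 28 mm thick and spans x -80 to 40 mm, y -95 to 95 mm of the pile, so it sticks out from under the moulds 40 mm towards the robot, 30 mm left and right, and is flush on the far side
- pile_top (a point): middle of the pile's top, 209 mm above the bench. The upper half, not to be pushed, is everything above 110 mm
- press: Loading bay of a mould press, fixed to the bench, open on top and towards the robot, no base plate. Its origin (on the bench) and axes (x into the bay, y left, z up) are where the pile's own must end. Pale wooden guides 20 mm high, inner faces at y 115 and -115 mm (20 mm free each side of the board), over x -70 to 40 mm, flared ends out to x -100, y 143 mm. Lugs with bolts 95 mm high at y 150 and -150 mm
- press_stop (a point): middle of the near face of the back stop, a dark wooden bar 40 mm high across the bay, half-way up; this face is at x 40 mm of the press and the base board's far edge must meet it. Behind it lies the grey yoke of the press, its crossbar 125 mm high
- glue_jar: glue jar, 60 mm across, 75 mm tall, standing just left of the press; origin under its centre. Leave alone
- cup: small white plastic cup, 52 mm across, 60 mm tall, standing just right of the press; origin under its centre. Leave alone
- spare_mould: single black mould lying flat, 80 x 130 x 18 mm, on the bench to the right; origin under its centre. Leave alone
- blade: rounded steel cutting blade, about 115 mm, lying on the wooden cutting board to the left; origin under its centre. Leave alone
- gauge: brass ring gauge, 48 mm across, 12 mm high, on the bench to the right; origin under its centre. Leave alone
- brush: brush lying on the bench to the right; origin under its middle. Leave alone
- tin: tin, 70 mm across, 90 mm tall, on the bench to the left; origin under its centre. Leave alone
There are look-alikes about, which are no part of the job. Leave any purple or red look-alike of the pile alone.

How it is judged:
At the end, for the whole second after the job is handed in: The pile stands upright and at rest on the bench between the guides (within 25 mm of the middle), its base board within 8 mm of the back stop and square to it within 0.08 rad (4.6 degrees), untouched by the robot (x of pile in the frame of press between -0.008 and 0.006 m and y of pile in the frame of press between -0.025 and 0.025 m and angle between the x axis of pile and the x axis of press, either way round below 0.08 rad and angle between pile's own z axis and vertical below 0.03 rad and height (world z) of pile below 0.005 m and linear speed of pile below 0.01 m/s).
It fails at once if the pile rocked by more than 0.12 rad (7 degrees) (angle between pile's own z axis and vertical above 0.12 rad).
It fails at once if the pile was lifted off the bench (its origin more than 12 mm up) (height (world z) of pile above 0.012 m).
It fails at once if the robot pushed on the pile's upper half (above 110 mm) with more than 2 N (contact force between any of the fingers, the arm and pile_c2 above 2 N).
It fails at once if something else on the bench was moved by more than 15 mm (distance of any of glue_jar, cup, spare_mould, blade, gauge, brush, tin from where it was at the start of the episode above 0.015 m).
It also fails if it takes over 72 s, if anything falls off the work surface, if the arm or the gripper's body presses on something with over 40 N, if the wrist force passes 120 N, or if a joint passes its speed limit or range.

## Working session

There is one attempt and no reset: what is moved stays moved. The work goes in short steps, Python scripts to look and compute and a shell command to move; the robot and the scene stay as the last step left them, time stands still between calls to the robot, and variables do not carry over. Pictures are saved under pics/ and viewed, about 8 in all and at most 12, crops included, and the job is handed in when it is done.

```bash
mkdir -p pics
cat > h.py <<'E'
import numpy as np, cv2
from station import status, eyes
def snap(name,fn,crop=None,sc=1):
    im=eyes.grab_frame(name); cv2.imwrite('pics/raw_'+fn,im)
    if crop: x0,y0,x1,y1=crop; im=im[y0:y1,x0:x1]
    if sc!=1: im=cv2.resize(im,None,fx=sc,fy=sc,interpolation=cv2.INTER_CUBIC)
    cv2.imwrite('pics/'+fn,im)
def pix2w(name,uv,z):
    c=eyes.calibration(name);K=np.array(c['camera_matrix']);T=np.array(c['cam_to_world'])
    d=c.get('distortion',None) 
    n=cv2.undistortPoints(np.array([[uv]],float),K,None if d is None else np.array(d))[0,0]
    r=T[:3,:3]@np.array([n[0],-n[1],-1]);o=T[:3,3]
    return o+r*(z-o[2])/r[2]
def w2pix(name,P):
    c=eyes.calibration(name);K=np.array(c['camera_matrix']);T=np.array(c['cam_to_world'])
    p=(np.atleast_2d(P)-T[:3,3])@T[:3,:3]
    p=p*[1,-1,-1]; p=p@K.T; return p[:,:2]/p[:,2:]
E
python3 - <<'E'
from h import *
print(status.get_state())
for n in('scene','side'):
    c=eyes.calibration(n);print(n,c)
    snap(n,n+'0.png',sc=1.42)
E
```

```text
{'t': 0.0, 'q': array([ 1.55012790e+00,  3.59390121e-01,  1.10444207e-02, -3.67338962e-04,
       -1.22411237e+00, -2.88099731e-01]), 'qd': array([-3.42498951e-04,  1.47545809e-03,  4.96963384e-05,  4.21171428e-05,
       -1.37560749e-04, -1.81421691e-03]), 'joint_efforts': array([ 9.08765778e-04, -5.82712841e+01,  2.93042529e+01,  6.99683368e+00,
        6.95352210e-03, -1.65289262e-04]), 'eef_pos': array([0.20499352, 0.64258873, 0.22561123]), 'ee_rot': array([-3.14145154e+00, -1.69138344e-03, -1.87968971e+00]), 'force': array([ 0.30346507, -0.00634463, -0.9546855 ]), 'moment': array([-0.01238721, -0.06104509, -0.0225954 ]), 'width': 0.0877798841083517}
scene {'camera_matrix': array([[535.25407269,   0.        , 282.79851428],
       [  0.        , 535.25407269, 213.49530276],
       [  0.        ,   0.        ,   1.        ]]), 'cam_to_world': array([[-1.54273947e-01, -6.93750230e-01,  7.03498520e-01,
         1.75126217e+00],
       [ 9.88027796e-01, -1.07755339e-01,  1.10407705e-01,
         1.84827807e-01],
       [-7.89649814e-04,  7.12109125e-01,  7.02068352e-01,
         1.39961885e+00],
       [ 0.00000000e+00,  0.00000000e+00,  0.00000000e+00,
         1.00000000e+00]])}
side {'camera_matrix': array([[430.71993943,   0.        , 286.14658229],
       [  0.        , 430.71993943, 206.0618437 ],
       [  0.        ,   0.        ,   1.        ]]), 'cam_to_world': array([[ 0.95350381,  0.16120719, -0.25464234,  0.22139732],
       [-0.30136902,  0.51752257, -0.80084149, -1.0039981 ],
       [ 0.00268175,  0.84034673,  0.5420426 ,  0.81126623],
       [ 0.        ,  0.        ,  0.        ,  1.        ]])}
```

View pics/scene0.png

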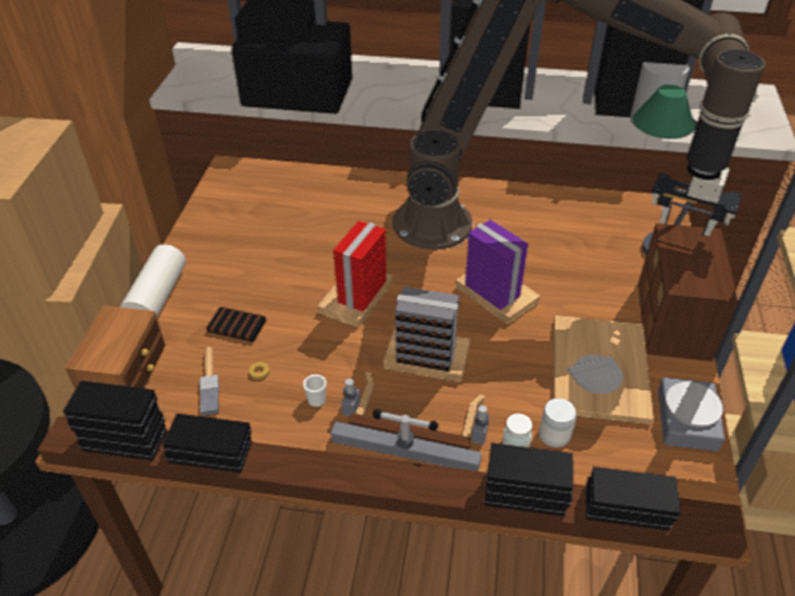

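View pics/side0.png

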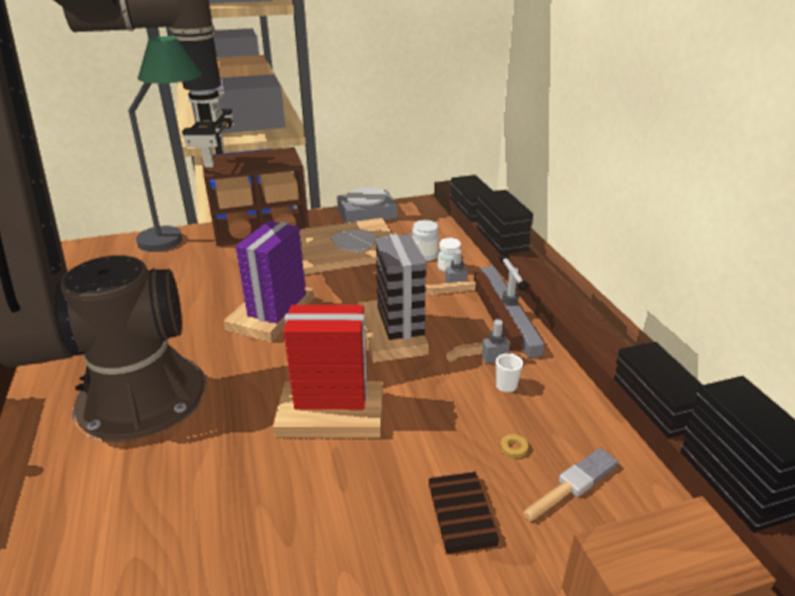

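The scene camera faces the robot. The grey pile is at about (425,335) and the press bay behind it at (405,430), with the red and purple look-alikes on either side nearer the robot. Next I'll enlarge both views.

Run:
```python
import cv2
im=cv2.imread('pics/raw_scene0.png')[195:335,220:380]
cv2.imwrite('pics/c1.png',cv2.resize(im,None,fx=4.25,fy=4.25,interpolation=cv2.INTER_CUBIC))
im=cv2.imread('pics/raw_side0.png')[155:285,250:400]
cv2.imwrite('pics/c2.png',cv2.resize(im,None,fx=4.5,fy=4.5,interpolation=cv2.INTER_CUBIC))
```

```text
(no output)
```

View pics/c1.png

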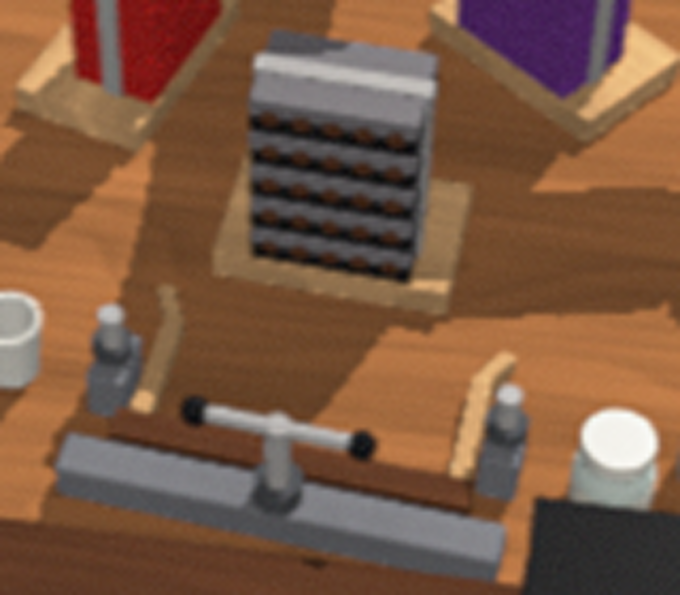

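View pics/c2.png

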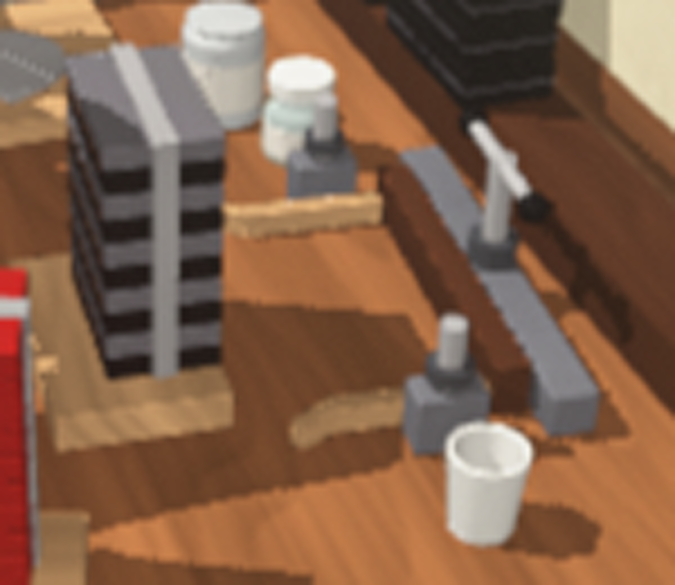

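Pixel readings from the crops. In the scene crop, the board's far bottom corners are at (213,277) and (445,312), and the bolt tops are at (111,314) and (510,396). In the side crop, the board's right bottom corners are at (233,424) and (60,450), and the stop's top near edge runs (383,168) to (500,395). I'll fit both poses jointly.

```bash
cat > fit.py <<'E'
from h import *
from scipy.optimize import least_squares
def S(u,v): return (220+(u+.5)/4.25-.5,195+(v+.5)/4.25-.5)
def D(u,v): return (250+(u+.5)/4.5-.5,155+(v+.5)/4.5-.5)
def tf(p,P):
    c,s=np.cos(p[2]),np.sin(p[2]);P=np.array(P,float)
    return np.array([p[0]+c*P[0]-s*P[1],p[1]+s*P[0]+c*P[1],P[2]])
def fit(obs,p0,extra=None):
    def f(p):
        r=[]
        for cam,uv,P in obs:
            P=list(P)
            P[0]=p[3] if P[0] is None else P[0]
            r+=list(w2pix(cam,tf(p,P))[0]-uv)
        return r
    s=least_squares(f,p0,loss='soft_l1');return s.x,np.array(f(s.x)).reshape(-1,2).round(1)
E
python3 - <<'E'
from fit import *
pile=[('scene',S(213,277),(.04,-.095,0)),('scene',S(446,312),(.04,.095,0)),('scene',S(449,293),(.04,.095,.028)),
('scene',S(471,184),(-.08,.095,.028)),('side',D(233,424),(.04,-.095,0)),('side',D(60,450),(-.08,-.095,0)),('side',D(57,424),(-.08,-.095,.028)),('side',D(232,400),(.04,-.095,.028)),
('side',D(221,150),(.04,-.065,.209)),('scene',S(434,95),(.04,.065,.209)),('scene',S(252,95),(.04,-.065,.209))]
print(*fit(pile,[.5,0,0]))
press=[('scene',S(111,312),(None,-.15,.095)),('scene',S(510,394),(None,.15,.095)),('side',D(454,322),(None,-.15,.095)),('side',D(323,101),(None,.15,.095)),
('scene',S(456,470),(.04,.115,.02)),('scene',S(151,398),(.04,-.115,.02)),('side',D(290,432),(-.1,-.143,.02))]
x,r=fit(press,[.75,0,0,0]);print(x,r)
# stop edge check
for u in [D(383,168),D(500,395)]: 
  q=pix2w('side',u,.04);print('stop',q)
for u in [S(110,418),S(470,485)]: print('stop sc',pix2w('scene',u,.04))
p=x
for y in(-.12,.12): print(tf(p,(.04,y,.04)))
E
```

```text
[ 0.5400402   0.0523588  -0.05479358] [[ 0.2 -0.9]
 [ 0.2 -0.2]
 [-0.1 -1.1]
 [ 0.  -1.2]
 [-0.1 -0.2]
 [-0.7  0.3]
 [-0.3 -1.4]
 [ 0.3 -2.3]
 [ 1.2 -4.4]
 [-2.9  6.2]
 [-0.9  0.1]]
[ 0.7016904   0.05197507 -0.08963593  0.01576718] [[-0.3  0.1]
 [ 0.1 -0.8]
 [ 0.3 -0.7]
 [-0.1 -1. ]
 [-1.4 -0. ]
 [-0.3  2.6]
 [-3.8 -0.8]]
stop [0.77256695 0.17168227 0.04      ]
stop [ 0.7328487  -0.11616983  0.04      ]
stop sc [ 0.75860095 -0.08997068  0.04      ]
stop sc [0.7773382 0.1787176 0.04     ]
[ 0.7307879  -0.07112382  0.04      ]
[0.75227173 0.16791267 0.04      ]
```

Run:
```python
from fit import *
pile=[('scene',S(213,277),(.04,-.095,0)),('scene',S(446,312),(.04,.095,0)),('scene',S(449,293),(.04,.095,.028)),
('scene',S(471,184),(-.08,.095,.028)),('side',D(233,424),(.04,-.095,0)),('side',D(60,450),(-.08,-.095,0)),('side',D(57,424),(-.08,-.095,.028)),('side',D(232,400),(.04,-.095,.028))]
pp,r=fit(pile,[.5,0,0]);print(pp,r)
press=[('scene',S(111,312),(None,-.15,.095)),('scene',S(510,394),(None,.15,.095)),('side',D(454,322),(None,-.15,.095)),('side',D(323,101),(None,.15,.095)),
('scene',S(182,325),(-.07,-.115,.02)),('scene',S(478,398),(-.07,.115,.02)),]
p,r=fit(press,[.72,0,0,0]);print(p,r)
out=[]
for cam,f,o,s in(('scene','raw_scene0.png',(220,195,380,335),4.25),('side','raw_side0.png',(250,155,400,285),4.5)):
    im=cv2.imread('pics/'+f)[o[1]:o[3],o[0]:o[2]];im=cv2.resize(im,None,fx=5,fy=5,interpolation=cv2.INTER_CUBIC)
    def L(q,pts,c):
        a=np.array([w2pix(cam,tf(q,x))[0] for x in pts]);a=((a-o[:2]+.5)*5).astype(int)
        cv2.polylines(im,[a],False,c,1)
    for z in(0,.028): L(pp,[(.04,-.095,z),(.04,.095,z),(-.08,.095,z),(-.08,-.095,z),(.04,-.095,z)],(0,255,0))
    for z in (0.,.04):L(p,[(.04,-.13,z),(.04,.13,z)],(255,255,0))
    for s_ in(-1,1): L(p,[(.04,s_*.115,.02),(-.07,s_*.115,.02),(-.1,s_*.143,.02)],(255,0,255))
    out.append(im)
h=max(i.shape[0] for i in out)
out=[cv2.copyMakeBorder(i,0,h-i.shape[0],0,0,0) for i in out]
m=np.hstack([out[0][200:],out[1][200:]]);print(m.shape);cv2.imwrite('pics/ov.png',cv2.resize(m,(800,int(m.shape[0]*800/m.shape[1]))))
```

```text
[ 0.54189033  0.05173682 -0.06579451] [[-0.1 -0.7]
 [-0.2  0.4]
 [-0.5 -0.5]
 [-0.  -0.6]
 [ 0.3 -0. ]
 [-0.4  0.1]
 [-0.  -1.6]
 [ 0.7 -2.1]]
[ 0.73279298  0.04998974 -0.10600424 -0.01473174] [[ 0.2 -0.3]
 [ 0.2  0.1]
 [-0.5 -0.8]
 [ 0.7 -1.2]
 [-0.2  0.8]
 [-1.5 -2.1]]
(500, 1550, 3)
```

View pics/ov.png

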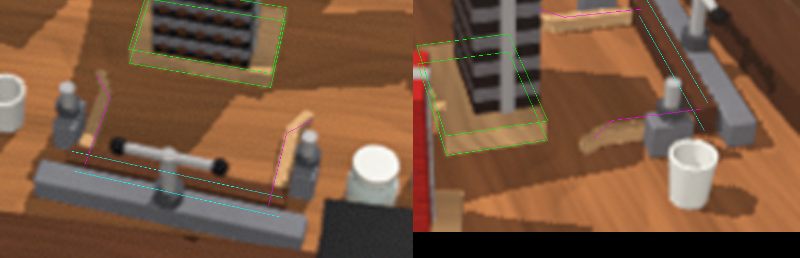

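The overlay fits. The pile is at about (0.542, 0.052) with yaw -0.066, and the press at about (0.729, 0.050) with yaw -0.106. Next I'll check the room behind the board next to the look-alikes.

```bash
python3 - <<'E'
from fit import *
print('purple board',pix2w('scene',S(585,145),0),pix2w('scene',S(430,15),.028),'moulds',pix2w('scene',S(565,100),.028),pix2w('scene',S(460,30),.028))
print('red board',pix2w('scene',S(135,150),0),pix2w('scene',S(240,10),.028),'moulds',pix2w('scene',S(150,100),.028),pix2w('scene',S(220,15),.028))
k=1/1.42
print('red side', [pix2w('side',(u*k,v*k),z).round(3) for u,v,z in((276,436,0),(380,437,0),(382,385,.028),(291,405,.028),(364,409,.028))])
print('purple top',[pix2w('scene',(u*k,v*k),.209).round(3) for u,v in((467,235),(490,222),(525,240),(500,255))])
print('red top',[pix2w('scene',(u*k,v*k),.209).round(3) for u,v in((335,240),(350,225),(386,228),(372,252))])
E
python3 -m jog '[[0,0,40,0,0,0.03],[10,-40,20,0,0,0.03],[20,-45,5,0,0,0.03],[20,-45,0,0,0,0.03],[20,-45,0,0,0,0.03],[20,-45,0,0,0,0.03]]' 1
```

```text
purple board [0.38505204 0.24317544 0.        ] [0.27373346 0.09758304 0.028     ] moulds [0.36179811 0.22219825 0.028     ] [0.28893882 0.12563798 0.028     ]
red board [ 0.44966754 -0.13438843  0.        ] [ 0.29310234 -0.06954144  0.028     ] moulds [ 0.41602339 -0.12688308  0.028     ] [ 0.30223348 -0.08596304  0.028     ]
red side [array([ 0.236, -0.188,  0.   ]), array([ 0.414, -0.246,  0.   ]), array([ 0.447, -0.144,  0.028]), array([ 0.272, -0.147,  0.028]), array([ 0.398, -0.197,  0.028])]
purple top [array([0.298, 0.119, 0.209]), array([0.238, 0.172, 0.209]), array([0.296, 0.261, 0.209]), array([0.361, 0.204, 0.209])]
red top [array([ 0.367, -0.197,  0.209]), array([ 0.304, -0.172,  0.209]), array([ 0.302, -0.082,  0.209]), array([ 0.397, -0.099,  0.209])]
t: 0.7
eef_pos: [0.2938, 0.4193, 0.2863]
ee_rot: [-3.14, -0.01, -1.688]
force: [0.4, -0.6, 0.6]
width: 0.0875
```

```bash
python3 -m jog '[[15,-44,0,0,0,0.01],[15,-44,0,0,0,0.01],[15,-44,0,0,0,0.01],[15,-44,0,0,0,0.01],[15,-44,0,0,0,0.01],[15,-44,0,0,-0.05,0],[15,-44,0,0,-0.05,0],[15,-40,0,0,-0.05,0],[10,-10,0,0,-0.05,0],[0,0,0,0,0,0]]'
```

```text
t: 1.7
eef_pos: [0.4244, 0.0397, 0.2849]
ee_rot: [-2.934, 0.002, -1.639]
force: [-0.6, 0.3, -0.1]
width: 0.0878
```

```bash
python3 -m jog '[[-5,17,-20,0,0,0],[0,0,-48,0,0,0],[0,0,-48,0,0,0],[0,0,-48,0,0,0],[0,0,-45,0,0,0],[0,0,-30,0,0,0],[0,0,-15,0,0,0],[0,0,0,0,0,0]]'
python3 - <<'E'
from h import *
print(status.get_state())
snap('side','s1.png',(180,60,400,300),2.45)
E
```

```text
t: 2.5
eef_pos: [0.4337, 0.0676, 0.0398]
ee_rot: [-2.958, 0.017, -1.634]
force: [0.7, 0.5, 0.3]
width: 0.088
{'t': 2.5, 'q': array([ 0.68607074,  0.09728733, -1.01356773,  0.3510107 , -0.33186766,
        0.49441818]), 'qd': array([ 0.01611327,  0.00796204,  0.01104309, -0.01201401, -0.03072624,
       -0.00248636]), 'joint_efforts': array([ -0.26302638, -23.50220919,  16.57360554,   3.32973137,
         0.98038238,   0.08488918]), 'eef_pos': array([0.43366115, 0.0675531 , 0.03979701]), 'ee_rot': array([-2.95771179,  0.01747723, -1.63448556]), 'force': array([0.7323869 , 0.4852823 , 0.25994511]), 'moment': array([-0.10272648,  0.6713137 ,  0.00409742]), 'width': 0.08797589409113964}
```

View pics/s1.png

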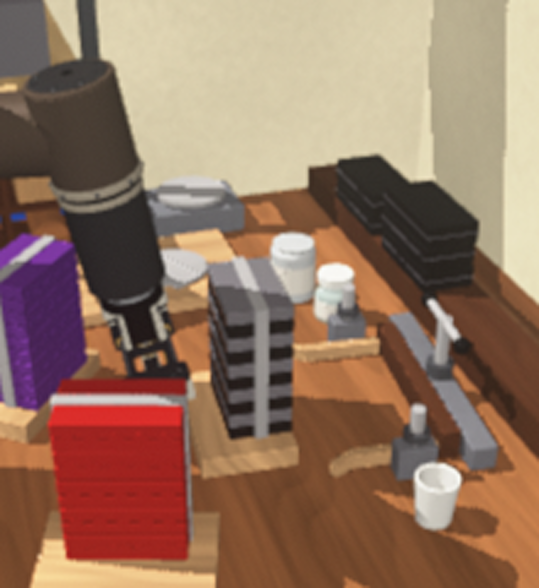

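The arm is just behind the pile and clear of the look-alikes. Joint 3 is at its limit, so I'll reduce the tilt before lowering further.

```bash
python3 -m jog '[[-3,-5,0,0,0.05,0],[-2,-5,0,0,0.05,0],[0,0,-10,0,0,0],[0,0,-12,0,0,0],[0,0,0,0,0,0]]'; python3 -c "
from station import status;s=status.get_state();print(s['q'])"
```

```text
t: 3.05
eef_pos: [0.4277, 0.0602, 0.02]
ee_rot: [-3.057, 0.014, -1.634]
force: [-0.7, 0.4, 0.4]
width: 0.0878
[ 0.64054089  0.17805016 -0.87951516  0.10256802 -0.44203249  0.77491119]
```

```bash
python3 -m jog '[[6,-3,-6,0,0,0],[6,0,0,0,0,0],[4,0,0,0,0,0],[3,0,0,0,0,0],[0,0,0,0,0,0]]'; python3 -m jog '[[3,0,0,0,0,0],[3,0,0,0,0,0],[0,0,0,0,0,0]]'; python3 -m jog '[[3,0,0,0,0,0],[3,0,0,0,0,0],[0,0,0,0,0,0]]'
```

```text
t: 3.55
eef_pos: [0.4482, 0.0574, 0.0147]
ee_rot: [-3.055, 0.014, -1.633]
force: [-0.4, -0.2, -0.9]
width: 0.0875
t: 3.85
eef_pos: [0.4511, 0.0556, 0.0141]
ee_rot: [-3.06, 0.012, -1.637]
force: [0.1, -0.9, 0.5]
width: 0.0875
t: 4.15
eef_pos: [0.4522, 0.0537, 0.0132]
ee_rot: [-3.068, 0.008, -1.638]
force: [0.6, -0.2, -1.1]
width: 0.0877
```

```bash
python3 -m jog '[[8,2,2,0,0,0],[8,1,1,0,0,0],[8,1,0,0,0,0],[0,0,0,0,0,0]]';  python3 -c "
from station import status;s=status.get_state();print(s['q'],s['moment'])"
```

```text
t: 4.55
eef_pos: [0.4643, 0.0515, 0.0123]
ee_rot: [-3.089, -0.004, -1.642]
force: [1.5, 0.0, 0.7]
width: 0.0877
[ 0.56278118  0.25979819 -0.77004857  0.070985   -0.50170116  0.8755927 ] [0.08609457 0.08728732 0.00800955]
```

Run:
```python
from h import *
snap('scene','s2.png',(220,120,380,280),4)
snap('side','s2b.png',(180,60,400,300),2)
a=cv2.imread('pics/s2.png')[:,:];b=cv2.imread('pics/s2b.png')
b=cv2.resize(b,None,fx=600/480/1.4,fy=600/480/1.4);a=cv2.resize(a,(420,420))
b=b[:420,:380]; b=cv2.copyMakeBorder(b,0,420-b.shape[0],0,0,0)
cv2.imwrite('pics/m2.png',np.hstack([a,b]))
```

```text
(no output)
```

View pics/m2.png

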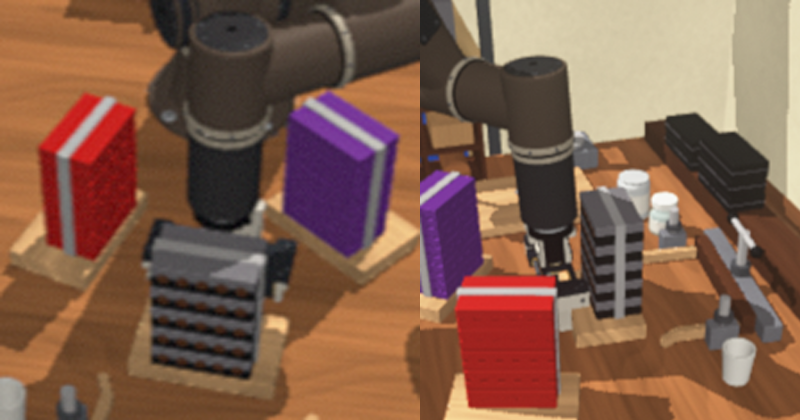

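```bash
python3 -m jog '[[0,3,2,0,-0.06,0],[0,3,2,0,-0.06,0],[8,2,1,0,-0.03,0],[8,2,1,0,-0.03,0],[8,2,1,0,-0.02,0]]'
```

```text
t: 5.15
eef_pos: [0.4974, 0.0658, 0.0304]
ee_rot: [-2.907, 0.019, -1.647]
force: [-9.7, -3.3, -3.4]
width: 0.0874
```

```bash
python3 -m jog '[[-12,0,0,0,0,0],[-10,-3,-2,0,0.03,0],[0,0,-6,0,0.03,0],[0,0,-6,0,0,0],[0,0,0,0,0,0]]'
python3 - <<'E'
from h import *
a=None
snap('scene','s3.png',(250,170,350,290),6)
snap('side','s3b.png',(240,120,340,270),5)
a=cv2.imread('pics/s3.png')[220:,:];a=cv2.resize(a,(420,350));b=cv2.imread('pics/s3b.png')
b=cv2.resize(b,(380,570))
a=cv2.copyMakeBorder(a,0,220,0,0,0)
cv2.imwrite('pics/m3.png',np.hstack([a,b]))
E
```

```text
t: 5.65
eef_pos: [0.4793, 0.0646, 0.0203]
ee_rot: [-2.968, 0.02, -1.647]
force: [-0.3, -0.7, 0.0]
width: 0.0879
```

View pics/m3.png

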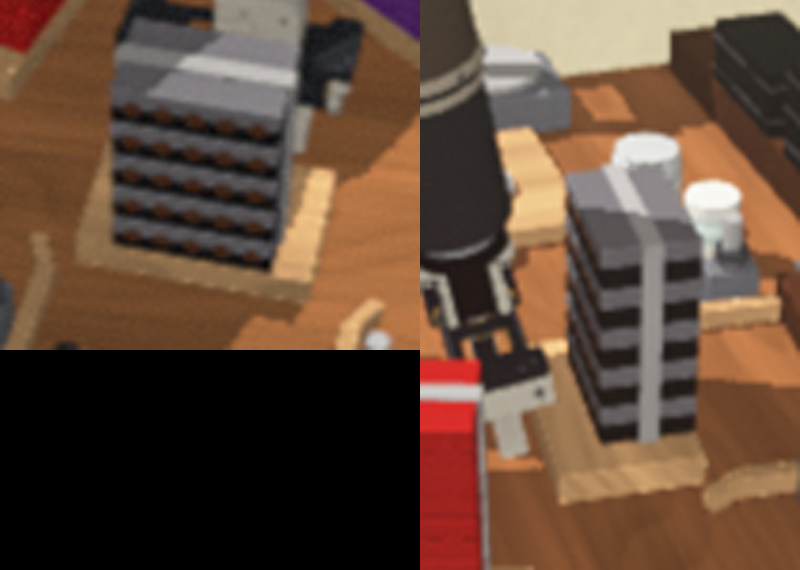

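```bash
cat > rel.py <<'E'
from fit import *
PR=np.array([.729,.050,-.106])
def rep(obs,p0=(.56,.05,-.066)):
    p,r=fit(obs,list(p0));d=p[:2]-PR[:2];c,s=np.cos(PR[2]),np.sin(PR[2])
    print('pile',p.round(4),'rel',np.round([c*d[0]+s*d[1],-s*d[0]+c*d[1],p[2]-PR[2]],4),'edge',tf(p,(-.08,0,0)).round(4));print(r.tolist())
E
python3 - <<'E'
from rel import *
A=lambda u,v:(250+u/4.2-.4,206.67+v/4.2-.4)
B=lambda u,v:(240+(u-420)/3.8-.4,120+v/3.8-.4)
rep([('scene',A(77,262),(.04,-.095,0)),('scene',A(305,300),(.04,.095,0)),('scene',A(308,282),(.04,.095,.028)),('scene',A(335,172),(-.08,.095,.028)),
('side',B(704,488),(.04,-.095,0)),('side',B(560,502),(-.08,-.095,0)),('side',B(553,476),(-.08,-.095,.028)),('side',B(705,462),(.04,-.095,.028))])
E
```

```text
pile [ 0.5841  0.0503 -0.0895] rel [-0.1442 -0.015   0.0165] edge [0.5044 0.0575 0.    ]
[[-1.0, -0.8], [0.0, 0.9], [-0.3, -0.2], [-0.0, -0.5], [-0.0, -1.2], [-1.0, 0.4], [0.8, -0.2], [0.1, -1.8]]
```

```bash
python3 -m jog '[[4,-5,-4,0,0,0],[5,-3,-3,0,0,0],[8,0,0,0,0,0],[8,1,0,0,-0.01,0],[8,1,0,0,-0.01,0]]'
```

```text
t: 6.25
eef_pos: [0.5066, 0.0519, 0.011]
ee_rot: [-2.957, 0.013, -1.649]
force: [-20.5, 3.7, 14.9]
width: 0.0874
```

```bash
python3 -m jog '[[8,1,3,0,0,0],[8,1,2,0,-0.01,0],[8,1,1,0,-0.01,0],[8,1,1,0,-0.01,0]]'
```

```text
t: 6.65
eef_pos: [0.5272, 0.0467, 0.0116]
ee_rot: [-2.947, -0.001, -1.654]
force: [-20.1, 4.1, 13.9]
width: 0.0879
```

```bash
python3 -m jog '[[8,4,4,0,0,0],[8,4,4,0,0,0.01],[8,4,3,0,0,0],[8,4,2,0,0,0]]'
```

```text
t: 7.05
eef_pos: [0.5421, 0.0492, 0.0148]
ee_rot: [-2.979, -0.023, -1.656]
force: [-15.5, -1.5, 7.4]
width: 0.0876
```

```bash
cat > mos.py <<'E'
from h import *
import sys
n=sys.argv[1]
a=eyes.grab_frame('scene')[190:320,240:360];b=eyes.grab_frame('side')[150:280,270:380]
f=lambda i:cv2.resize(i,None,fx=3.4,fy=3.4,interpolation=cv2.INTER_CUBIC)
m=np.hstack([f(a),f(b)]);print(m.shape);cv2.imwrite('pics/%s.png'%n,m)
E
cat >> rel.py <<'E'
A=lambda u,v:(240+u/3.4-.35,190+v/3.4-.35)
B=lambda u,v:(270+(u-408)/3.4-.35,150+v/3.4-.35)
E
python3 mos.py m4
```

```text
(442, 782, 3)
```

View pics/m4.png

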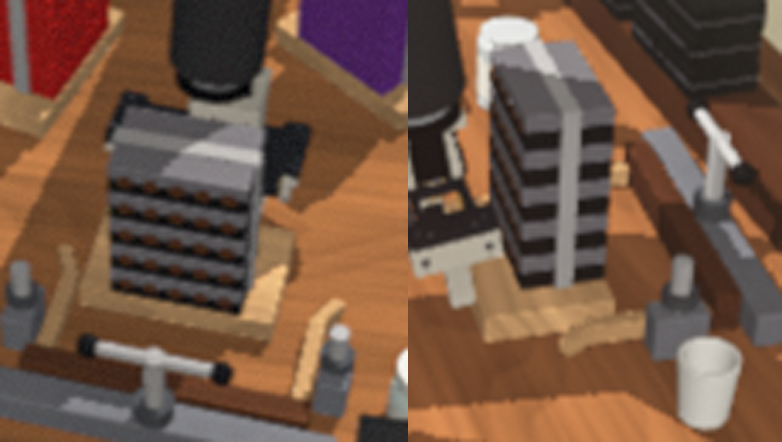

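Run:
```python
from rel import *
rep([('scene',A(82,305),(.04,-.095,0)),('scene',A(271,340),(.04,.095,0)),('scene',A(275,322),(.04,.095,.028)),('scene',A(295,232),(-.08,.095,.028)),
('side',B(613,323),(.04,-.095,0)),('side',B(487,341),(-.08,-.095,0)),('side',B(480,316),(-.08,-.095,.028)),('side',B(614,299),(.04,-.095,.028))],(.63,.05,-.09))
```

```text
pile [ 0.6326  0.0464 -0.0809] rel [-0.0954 -0.0138  0.0251] edge [0.5529 0.0528 0.    ]
[[-0.5, -0.2], [0.3, 0.2], [-0.5, 0.2], [0.3, -0.9], [-0.1, -0.2], [-1.2, -0.0], [1.0, -0.1], [0.2, -0.5]]
```

```bash
python3 -m jog '[[8,4,2,0,-0.01,0],[8,4,2,0.005,-0.01,0],[8,4,2,0.005,-0.01,0],[8,3,2,0.005,-0.01,0],[8,3,2,0.005,-0.01,0],[8,3,2,0.005,-0.01,0]]'
```

```text
t: 7.75
eef_pos: [0.5642, 0.0501, 0.0144]
ee_rot: [-2.967, -0.025, -1.676]
force: [-14.7, 1.3, 5.5]
width: 0.0876
```

```bash
python3 -m jog '[[8,3,2,0,-0.01,0],[8,3,2,0.005,-0.01,0],[8,3,2,0.005,-0.01,0],[8,3,2,0.005,-0.01,0],[8,2,2,0.005,-0.01,0],[8,2,2,0.005,-0.01,0],[8,2,2,0.005,-0.01,0],[8,2,2,0.005,-0.01,0.005]]'
```

```text
t: 8.55
eef_pos: [0.5966, 0.0473, 0.0138]
ee_rot: [-2.945, -0.022, -1.691]
force: [-16.3, 2.0, 7.0]
width: 0.0876
```

```bash
python3 -m jog '[[8,3,2,0.005,-0.01,0.01],[8,3,2,0.005,-0.01,0.01],[8,3,2,0.005,-0.01,0.005],[8,3,2,0.005,-0.01,0.005],[8,2,2,0.005,-0.01,0.005],[8,2,2,0.005,0,0.005]]'; python3 mos.py m5
```

```text
t: 9.15
eef_pos: [0.6172, 0.0439, 0.0136]
ee_rot: [-2.945, -0.019, -1.668]
force: [-16.8, 1.6, 10.7]
width: 0.0879
(442, 782, 3)
```

View pics/m5.png

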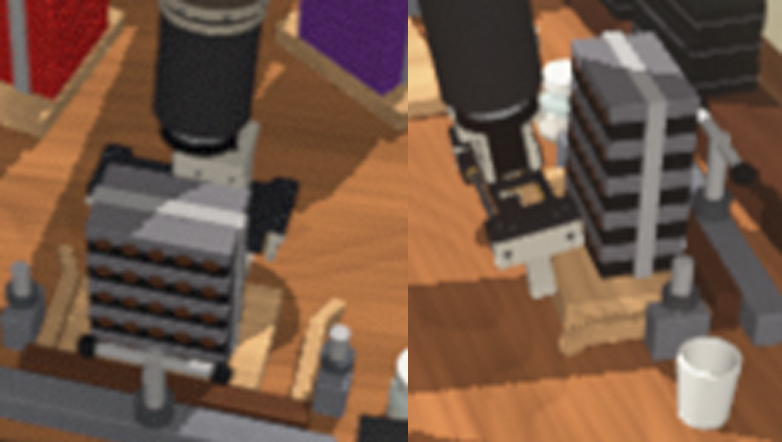

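Run:
```python
from rel import *
rep([('scene',A(282,287),(-.08,.095,.028)),('scene',A(264,378),(.04,.095,.028)),
('side',B(568,335),(-.08,-.095,0)),('side',B(560,310),(-.08,-.095,.028)),('scene',A(236,357),(.04,.065,.028)),('scene',A(245,213),(.04,.065,.209)),('side',B(696,98),(.04,-.065,.209))],(.7,.05,-.1))
```

```text
pile [ 0.6974  0.0422 -0.0052] rel [-0.0306 -0.0111  0.1008] edge [0.6174 0.0426 0.    ]
[[-0.6, -4.4], [0.6, -1.8], [-1.4, -0.6], [1.3, -0.6], [-0.7, 3.1], [-1.3, 8.0], [-0.9, -1.7]]
```

```bash
python3 -m jog '[[8,2,2,0.005,-0.005,0],[8,2,2,0.005,-0.005,-0.005],[8,2,2,0.005,-0.005,-0.005],[8,2,2,0.005,-0.005,-0.005]]';python3 -m jog '[[8,2,2,0,-0.005,-0.005],[8,2,2,0,-0.005,0]]'
```

```text
t: 9.65
eef_pos: [0.6264, 0.0423, 0.0133]
ee_rot: [-2.965, -0.019, -1.686]
force: [-53.8, 20.3, 39.5]
width: 0.0879
t: 9.85
eef_pos: [0.6259, 0.0425, 0.0142]
ee_rot: [-2.978, -0.031, -1.688]
force: [-39.2, 10.5, 25.4]
width: 0.0874
```

Force has jumped, so the pile is either at the stop or jammed on a guide. I'll ease off and look.

```bash
python3 -m jog '[[-10,1,0,0,0,0],[-20,0,0,0,0,0],[-30,0,0,0,0,0],[0,0,0,0,0,0]]'
python3 - <<'E'
from h import *
a=eyes.grab_frame('scene')[255:325,225:355];b=eyes.grab_frame('side')[155:265,300:390]
cv2.imwrite('pics/raw6a.png',a)
a=cv2.resize(a,None,fx=6,fy=6,interpolation=cv2.INTER_CUBIC)[:,:780]
# wrist unavailable; put side below cropped
b=cv2.resize(b,None,fx=6,fy=6,interpolation=cv2.INTER_CUBIC)[330:,:]
s=status.get_state();print(s['eef_pos'])
m=np.zeros((420+0,780,3),np.uint8);m[:]=a
b=cv2.resize(b,None,fx=.55,fy=.55)
m=np.vstack([a,cv2.copyMakeBorder(b,0,0,0,780-b.shape[1],0)])
print(m.shape,b.shape);cv2.imwrite('pics/m6.png',m)
E
```

```text
t: 10.25
eef_pos: [0.5635, 0.0427, 0.0132]
ee_rot: [-2.981, -0.033, -1.687]
force: [1.1, -0.5, -0.2]
width: 0.0876
[0.56725433 0.0441056  0.01406907]
(602, 780, 3) (182, 297, 3)
```

View pics/m6.png

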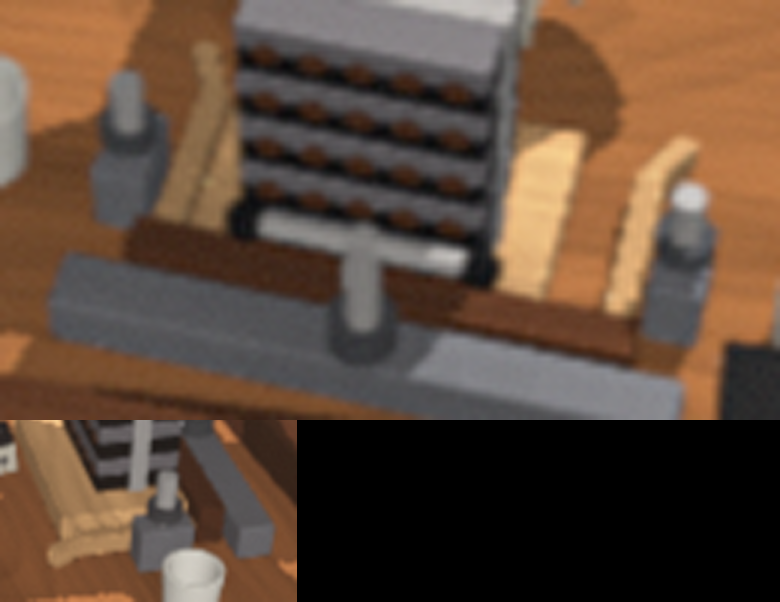

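Run:
```python
from rel import *
C=lambda u,v:(225+u/6-.42,255+v/6-.42)
E_=lambda u,v:(300+u/3.3-.4,210+(v-420)/3.3-.4)
def rl(w):
    d=w[:2]-PR[:2];c,s=np.cos(PR[2]),np.sin(PR[2]);return np.round([c*d[0]+s*d[1],-s*d[0]+c*d[1]],4)
for n,cam,uv,z in [('board nearL','scene',C(585,130),.028),('board L at stop','scene',C(545,298),.028),('guideL knee in','scene',C(640,185),.02),('guideL end','scene',C(607,308),.02),
('guideR knee in','scene',C(222,80),.02),('guideR end in','scene',C(188,222),.02),('stop near L','scene',C(640,325),.04),('stop near R','scene',C(133,220),.04),
('board nearR bot','side',E_(70,537),0),('board nearR top','side',E_(62,518),.028)]:
    print(n,rl(pix2w(cam,uv,z)))
```

```text
board nearL [-0.0929  0.0813]
board L at stop [0.0212 0.0843]
guideL knee in [-0.07    0.1168]
guideL end [0.0133 0.1159]
guideR knee in [-0.082  -0.1215]
guideR end in [ 0.0163 -0.1111]
stop near L [0.0337 0.1362]
stop near R [ 0.0368 -0.1343]
board nearR bot [-0.081  -0.1051]
board nearR top [-0.0915 -0.1111]
```

```bash
python3 -m jog '[[0,18,0,0,0,0.005],[0,18,1,0,0,0.005],[12,0,1,0,0,0],[15,0,0,0,0,0],[12,0,0,0,0,0]]'; python3 -m jog '[[8,2,1,0,0,0],[8,2,2,0,0,0]]'; python3 -m jog '[[8,2,2,0,-0.005,0],[8,2,2,0,-0.005,0]]'
```

```text
t: 10.85
eef_pos: [0.6116, 0.0839, 0.0166]
ee_rot: [-2.976, -0.031, -1.675]
force: [-0.7, -0.5, -0.2]
width: 0.0875
t: 11.05
eef_pos: [0.63, 0.0891, 0.0193]
ee_rot: [-2.976, -0.031, -1.675]
force: [1.1, 0.2, 0.2]
width: 0.0877
t: 11.25
eef_pos: [0.6317, 0.0887, 0.0189]
ee_rot: [-2.989, -0.043, -1.68]
force: [-49.4, 16.1, 31.1]
width: 0.0874
```

```bash
python3 -m jog '[[8,1,0,0,-0.01,0],[10,1,0,0,-0.01,0],[12,1,0,0,-0.01,0]]'; python3 -m jog '[[-10,0,0,0,0,0],[-20,-15,0,0,0,0],[0,-22,-3,0,0,0],[15,0,0,0,0,0],[12,0,0,0,0,0],[10,1,0,0,-0.01,0]]';python3 -m jog '[[10,1,0,0,-0.01,0],[12,1,0,0,-0.01,0],[12,1,0,0,-0.01,0]]'
```

```text
t: 11.55
eef_pos: [0.6316, 0.0869, 0.0158]
ee_rot: [-3.0, -0.062, -1.682]
force: [-80.7, 29.7, 59.9]
width: 0.0876
t: 12.15
eef_pos: [0.6277, 0.0511, 0.0135]
ee_rot: [-3.003, -0.069, -1.677]
force: [-75.5, 26.2, 52.9]
width: 0.0876
t: 12.45
eef_pos: [0.6269, 0.0464, 0.0073]
ee_rot: [-3.024, -0.094, -1.677]
force: [-62.4, 20.4, 45.3]
width: 0.0877
```

80 N moves it no further on either side, and the two contact points line up with the press yaw. That means it's seated on the stop. I'll retreat clear and take a last look.

```bash
python3 -m jog '[[-15,0,4,0,0,0],[-40,0,5,0.03,0,0],[-40,0,5,0.03,0,0],[-30,0,10,0.03,0,0],[0,0,45,0,0,0],[0,0,48,0,0,0],[0,0,48,0,0,0],[0,0,48,0,0,0],[0,0,40,0,0,0],[0,0,0,0,0,0]]'
python3 - <<'E'
from h import *
a=eyes.grab_frame('scene')[225:325,225:355];b=eyes.grab_frame('side')[140:270,300:400]
f=lambda i,k:cv2.resize(i,None,fx=k,fy=k,interpolation=cv2.INTER_CUBIC)
a=f(a,4);b=f(b,2.8);h=max(len(a),len(b));p=lambda i:cv2.copyMakeBorder(i,0,h-len(i),0,0,0)
m=np.hstack([p(a),p(b)]);print(m.shape);cv2.imwrite('pics/m7.png',m)
E
```

```text
t: 13.45
eef_pos: [0.4949, 0.049, 0.2703]
ee_rot: [-3.038, -0.004, -1.672]
force: [-0.3, 0.7, -0.2]
width: 0.0873
(400, 800, 3)
```

View pics/m7.png

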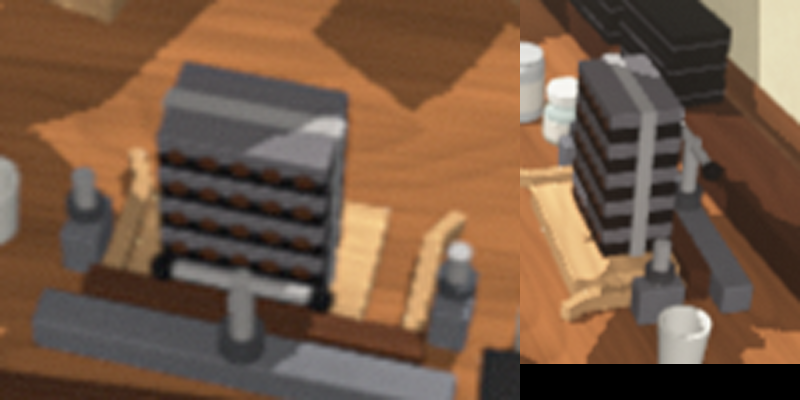

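Run:
```python
from rel import *
F=lambda u,v:(225+u/4-.4,225+v/4-.4)
G=lambda u,v:(300+(u-520)/2.8-.3,140+v/2.8-.3)
rep([('scene',F(390,208),(-.08,.095,.028)),('scene',F(348,95),(-.04,.065,.209)),('scene',F(184,63),(-.04,-.065,.209)),
('side',G(680,107),(.04,-.065,.209)),('side',G(609,128),(-.04,-.065,.209)),('side',G(579,62),(-.04,.065,.209))],(.72,.05,-.1))
p,r=fit([('scene',F(84,172),(None,-.15,.095)),('scene',F(460,247),(None,.15,.095)),('side',G(661,245),(None,-.15,.095)),
('scene',F(148,203),(-.07,-.115,.02)),('scene',F(427,237),(-.07,.115,.02)),('scene',F(423,333),(.04,.13,.04)),('scene',F(90,267),(.04,-.13,.04))],[.72,.05,-.1,0]);print(p,r.tolist())
```

```text
pile [ 0.7163  0.0353 -0.1351] rel [-0.0111 -0.016  -0.0291] edge [0.637 0.046 0.   ]
[[-0.3, 0.7], [0.3, -1.4], [-0.4, -2.5], [1.6, 0.2], [-0.1, -5.1], [-0.2, -1.9]]
[ 0.72515088  0.04968206 -0.08777914 -0.0099032 ] [[-0.1, 0.1], [0.1, -0.4], [0.1, -1.6], [0.4, -4.8], [-0.9, -0.1], [-1.1, 0.5], [0.8, 0.6]]
```

```bash
python3 -c "
from station import workorder;print(workorder.job_done())"
```

```text
the job is handed in; nothing more can be done
None
```

I slid the pile into the bay by pushing only the robot-side edge of its base board, keeping the fingertips low. I then pushed it against the back stop, first left of its middle and then near it. Last I backed the arm off, lifted it about 0.27 m up, clear of the pile, and handed the job in about 13.5 s into the 72 s allowed.

**Seating on the stop:** pushes of about 75–80 N moved it no further at either point, although 9–19 N slides it. The two contact points show the board square to the stop within about 0.03 rad.

**Other checks:** the last pictures show the pile upright between the guides. The jar and cup beside the press look undisturbed. I did not re-measure the other items on the bench.

**Checks that disagreed:**
- **Position:** the last camera fit, good to about 5 mm, put the pile 7–11 mm short of the stop, around or past the 8 mm limit. I relied on the hard contact instead.
- **Sideways and angle:** the same fit put it about 15 mm right of the middle, inside the 25 mm limit. It showed about 0.03–0.05 rad of turn, inside the 0.08 rad limit.
- **Fingertip height:** early in the slide the fingertips rose to about 30 mm, level with the top of the board. I backed off and lowered them before carrying on, and the next picture showed the pile upright.

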